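# Take the green juicer apart for washing

### The job

The hand juicer on the green jug is done for the day: take it apart for washing. Lift off its orange reamer first and set it gently, upright, in the small bay of the black washing-up tray; then lift the white strainer out of the jug and set it gently, upright, in the large bay of the same tray. Leave the green jug standing where it is.

Things in the scene. Friction and masses are not known exactly. Their poses are not given: they have to be found in the camera images.
- green_reamer: Orange ribbed squeezing cone on the green jug's juicer (its twin is on the blue jug). 70 mm tall: foot flange 66 mm across, 6 mm thick; straight body 50 mm across from 6 to 44 mm height, the place to grip from above; dome on top. Hollow below, sitting loosely over the strainer's post: rises 40 mm to come free. About 80 g. Origin: centre of underside; z up.
- green_strainer: White strainer on the green jug. From below: disc 101 mm across, 12 mm high, hanging in the jug's mouth with 3 mm play; plate 117 mm across from 12 to 18 mm height, resting on the rim, with a lip up to 23 mm; central grey round post 20 mm across from 18 to 56 mm height, to grip from above, covered by the reamer until that is off. About 120 g. Origin: centre of underside; z up.
- green_jug: Green plastic jug, loose, 500 g, 90 mm tall, 120 mm across at the rim, 96 mm at the foot; a loop handle reaches 98 mm from its axis along its +x. Origin: centre of underside; z up. The strainer's underside sits 78 mm above it, the reamer's 96 mm. The look-alike beside it, on either side, has a blue jug.
- tray: Low black tray with grey floor, fixed: 180 mm along its x, 300 mm along its y, walls 25 mm high, 5 mm thick, floor 4 mm thick. Origin: centre of underside; z up. A divider at y = +30 mm makes a small bay (170 by 112 mm, centre x = 0, y = +89 mm) and a large bay (170 by 172 mm, centre x = 0, y = -59 mm).
There are look-alikes about, which are no part of the job. What is shaped like the green_strainer but pink or purple is not meant.

How it is judged:
By the outcome, as a careful person would: the job done as asked, in the order asked, and still so for the second after the job is handed in, with the robot touching nothing.
It also fails if it takes over 72 s, if anything falls off the work surface, if the arm or the gripper's body presses on something with over 40 N, if the wrist force passes 120 N, or if a joint passes its speed limit or range.

### The arm

A 6-joint arm with a two-finger parallel gripper is mounted at the origin on the work surface. World frame = base frame: x ahead of the robot, y to its left, z up, the work surface at z = 0. Lengths are in m, angles in rad, forces in N, time in s.
With the tool pointing down it reaches from about 0.35 to 0.875 m from the base axis. Payload 4.2 kg.
Tool frame: the origin (TCP) lies at the very end of the fingers, on their centre line; the grasp point (between the pads) lies 19 mm behind it (env.grip_depth is the distance from the TCP to the grasp point, in m); z points along the fingers, x is the direction in which the jaws open and shut, and the axes are right-handed (so a half turn about z gives the same grasp; the last joint's range is limited). The gripper opens to 87 mm and grips with 3 to 60 N. Pads are 19 mm wide; open, the fingers measure 117 mm over their backs; the gripper's body (75 mm by 190 mm) begins 51 mm behind the grasp point.
Start: joints at [-1.078, 0.385, 0.008, 0, -1.194, -0.259], TCP at [0.145, -0.608, 0.223] pointing down, gripper open.
Joint ranges: [-3.14, 3.14], [-1.21, 2.06], [-1.07, 1.41], [-3.16, 2.05], [-2.99, -0.16], [-3.1, 3.1]. Speed limits (rad/s): [2.79, 2.79, 3.14, 3.14, 3.14, 3.14].

### API

Orientations are given as a rotation vector (axis times angle).
In Python, from cell import env, optics, job gives the robot as it stands.
- The arm moves only by the tool jog_arm, never from a script. Its argument "rows" is a list of rows, each a list of 3 entries, a list of its own where there are three numbers: the finger opening in m, from 0 to 0.087, then the shift along the tool's x, y, z in m, then the turn, a rotation vector about the tool's x, y, z in degrees. A call has 1 to 8 rows; each row shifts and turns the commanded pose from where the row before left it, along the tool's axes as they then stand; what a row does not reach is not made up. A row lasts 1/10 s, in which the tool goes at most 50 mm and 8.59 degrees, less where a joint would pass 70% of its speed; a pose out of reach is approached as far as the arm can. A call with a gripper value outside its range is refused whole. The fingers move at their own pace and stop on an object; the grip force is fixed at half the most. Time passes only in rows, so rows that do not move let the fingers close. It gives the time, the measured TCP pose, the force and the opening at its end, in the units of the state.
- env.get_state(): the state, without advancing time (a new reading comes with each control period).
- optics.get_image(name): name is "scene" or "side" or "wrist"; returns the picture (400x640x3 uint8, blue, green, red); there is no depth.
- optics.get_calibration(name): a dict with "vertical_fov" (degrees; the focal length in pixels is half the picture's height over the tangent of half this angle, whatever the lens; pixels are square), "cx", "cy" (the principal point, pixels), "k1" (the pictures are not rectified: a ray, as slopes to the right and down, at radius r is drawn at 1 + k1 r^2 times it, then the intrinsics apply), "pose" (4x4, takes a point from camera to world coordinates). Camera axes: x right, y up, looking along -z (the intrinsics and any distortion apply to the point x, -y, -z); pixel columns grow to the right and rows downward; lengths in m; the calibration is good to about 2 mm. A picture is of the moment at which its call begins: read the wrist's pose just before it. get_calibration takes no time and is no camera call; for the wrist camera it gives the pose at the moment of the call.
- job.close_job(): hands the job in, once; it reports no verdict.
The state is a dict: "clock": time; "joints": joint angles; "qvel": joint speeds; "tau": joint torques, N m; "eef_pos": TCP position; "eef_rot": TCP orientation; "ft_force": force on the tool from outside, world axes, zero at the start; "torque": the same for the moment, N m; "finger_gap": opening from 0.0 (shut) to 1.0 (fully open).
Only numpy, scipy, OpenCV 4.12 (cv2) and the standard library are available. Lean on these libraries where they do the work, as an engineer would, in place of code of your own. Each camera call takes 0.05 s, during which the arm holds its last target.

## Working session

There is one attempt and no reset: what is moved stays moved. The work goes in short steps, Python scripts to look and compute and a tool call to move; the robot and the scene stay as the last step left them, time stands still between calls to the robot, and variables do not carry over. Pictures are saved under pics/ and viewed, and the job is handed in when it is done.

Besides the shell and the picture viewer there is one more tool, called after ">>>" by a JSON object that holds its "name" and its "arguments", one argument or row to a line. jog_arm: Moves the arm, as the interface text tells. Its arguments: {"type":"object","properties":{"rows":{"type":"array"}},"required":["rows"]}

```bash
mkdir -p pics; ls; python3 - <<'E'
from cell import env, optics, job
import cv2
s=env.get_state(); print({k:s[k] for k in ('clock','eef_pos','eef_rot','finger_gap','ft_force')}, env.grip_depth)
for n in ('scene','side','wrist'):
    c=optics.get_calibration(n); print(n,c)
    cv2.imwrite(f'pics/{n}0.png',optics.get_image(n))
E
```

```text
pics
{'clock': 0.0, 'eef_pos': array([ 0.14466559, -0.607405  ,  0.2214655 ]), 'eef_rot': array([-1.94634302e+00, -2.46379285e+00, -2.00595052e-03]), 'finger_gap': 1.0000580706368554, 'ft_force': array([-0.26856267, -0.14447642, -0.84622798])} 0.0187
scene {'vertical_fov': 46.08643776583391, 'cx': 315.02451184445533, 'cy': 210.3900948351026, 'k1': -0.03273694683989543, 'pose': array([[-0.07844516, -0.80288053,  0.59095619,  1.16553257],
       [ 0.99687663, -0.06860262,  0.03912377, -0.073672  ],
       [ 0.00912943,  0.59217948,  0.80575438,  1.05365387],
       [ 0.        ,  0.        ,  0.        ,  1.        ]])}
side {'vertical_fov': 44.81923509179448, 'cx': 331.60850521951716, 'cy': 208.0423632488971, 'k1': -0.12652262717812493, 'pose': array([[-0.93708432,  0.21785283, -0.27278768,  0.11664119],
       [-0.34908639, -0.57710221,  0.73830328,  0.81653489],
       [ 0.00341508,  0.7870789 ,  0.61684289,  0.86673583],
       [ 0.        ,  0.        ,  0.        ,  1.        ]])}
wrist {'vertical_fov': 58.08269336206259, 'cx': 322.73597245277386, 'cy': 202.01511614881673, 'k1': -0.03813593227916715, 'pose': array([[-0.2323296 , -0.93378157, -0.27216711,  0.06934278],
       [ 0.97263565, -0.22256304, -0.06667515, -0.62573291],
       [ 0.00168569, -0.28021005,  0.95993723,  0.38318644],
       [ 0.        ,  0.        ,  0.        ,  1.        ]])}
```

View pics/scene0.png

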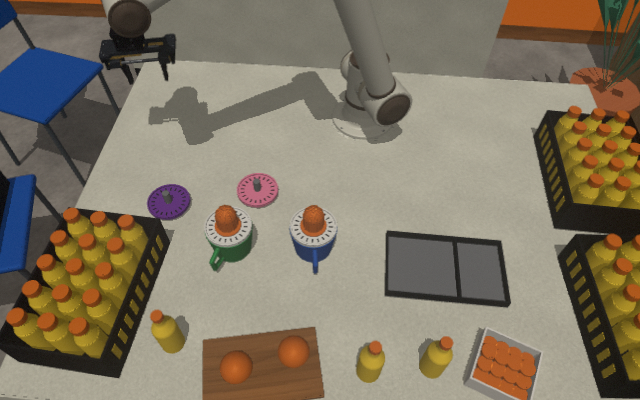

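View pics/side0.png

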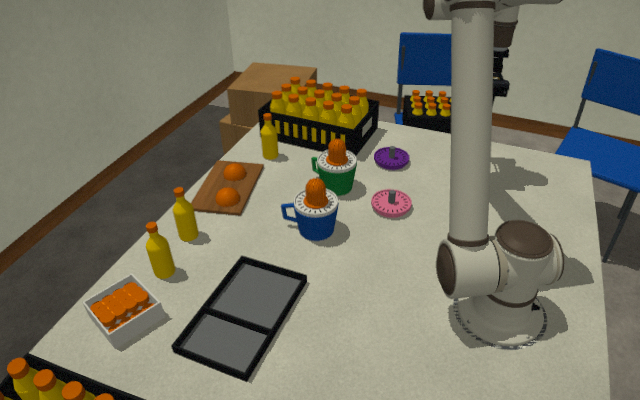

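View pics/wrist0.png

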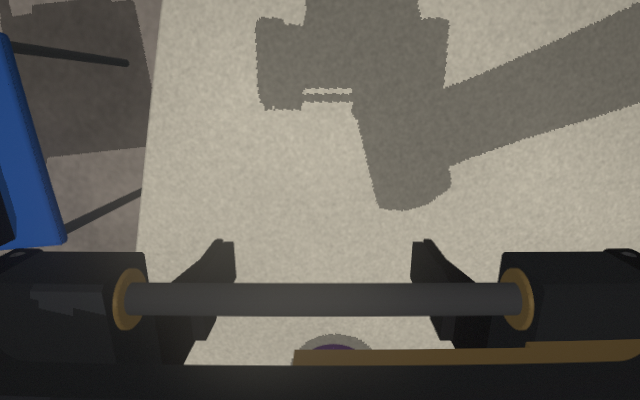

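Scene picture: green jug's orange reamer is at (227,217) with its strainer rim at (229,227). Its twin, on the blue jug, is at (314,217)/(314,228). The loose purple (168,200) and pink (257,188) strainers are look-alikes. The tray is at (447,268), with the divider at (457,270) and the small bay on the right. In the side picture the green juicer is at (337,160) and the blue one at (316,205). I choose the reamer at scene (227,217) and will check it in close crops.

```bash
python3 - <<'E'
import cv2,numpy as np
a=cv2.imread('pics/scene0.png');b=cv2.imread('pics/side0.png')
c1=cv2.resize(a[195:280,190:270],None,fx=5,fy=5,interpolation=cv2.INTER_CUBIC)
c2=cv2.resize(b[130:205,297:377],None,fx=5,fy=5,interpolation=cv2.INTER_CUBIC)
h=max(c1.shape[0],c2.shape[0]);o=np.zeros((h,800,3),np.uint8);o[:c1.shape[0],:400]=c1;o[:c2.shape[0],400:]=c2
cv2.imwrite('pics/c1.png',o)
c1=cv2.resize(a[225:310,380:515],None,fx=4,fy=4,interpolation=cv2.INTER_CUBIC)
cv2.imwrite('pics/c2.png',c1)
c1=cv2.resize(b[250:380,170:315],None,fx=4,fy=4,interpolation=cv2.INTER_CUBIC)
cv2.imwrite('pics/c3.png',c1)
E
```

```text
(no output)
```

View pics/c1.png

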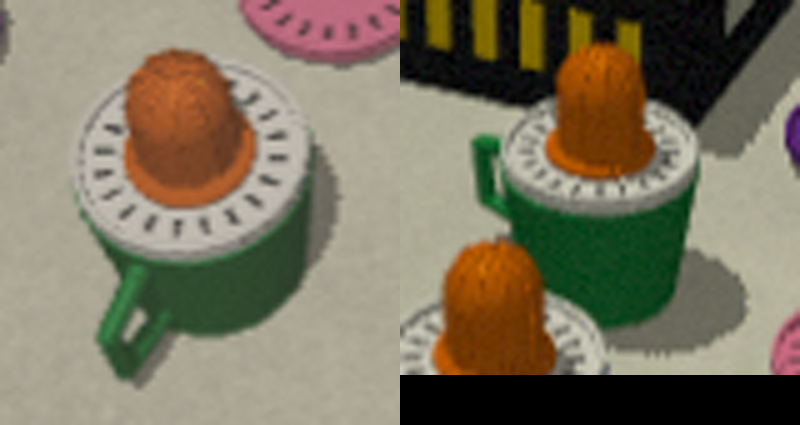

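View pics/c2.png

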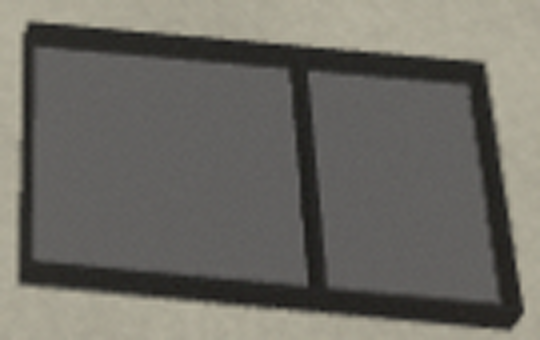

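View pics/c3.png

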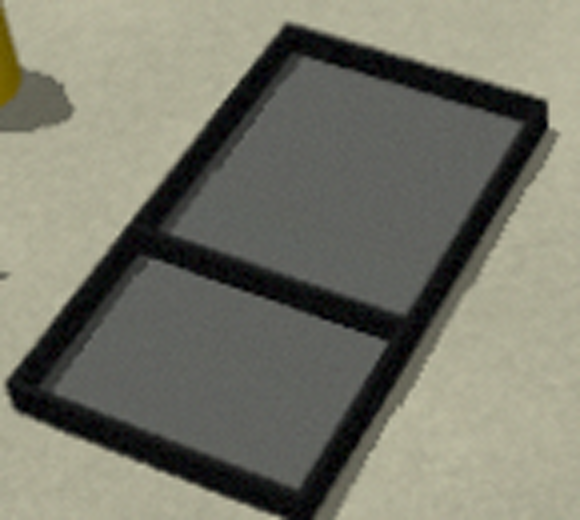

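Both crops show the orange reamer on the green jug, so the choice holds. Next I fit the tray and the juicer.

```bash
cat > h.py <<'E'
import numpy as np,cv2
from scipy.optimize import least_squares
def proj(c,P):
    P=np.atleast_2d(P);T=np.linalg.inv(c['pose']);p=P@T[:3,:3].T+T[:3,3]
    x=p[:,0]/-p[:,2];y=-p[:,1]/-p[:,2];f=200/np.tan(np.radians(c['vertical_fov']/2))
    d=1+c['k1']*(x*x+y*y);return np.c_[c['cx']+f*x*d,c['cy']+f*y*d]
def ray(c,u,z):
    f=200/np.tan(np.radians(c['vertical_fov']/2));q=np.array([(u[0]-c['cx'])/f,(u[1]-c['cy'])/f]);s=q.copy()
    for _ in range(20): s=q/(1+c['k1']*(s@s))
    d=c['pose'][:3,:3]@np.array([s[0],-s[1],-1]);o=c['pose'][:3,3];return o+d*(z-o[2])/d[2]
def circ(x,y,z,r,n=72):
    a=np.linspace(0,2*np.pi,n,endpoint=False);return np.c_[x+r*np.cos(a),y+r*np.sin(a),np.full(n,z)]
E
python3 - <<'E'
from h import *
from cell import optics
S=optics.get_calibration('scene');D=optics.get_calibration('side')
def full(u,v,k,ox,oy): return np.array([(u+.5)/k-.5+ox,(v+.5)/k-.5+oy])
# tray
sc=[((27,22),0),((485,64),0),((20,283),1),((512,328),1)]
for (u,_) in sc: print(ray(S,full(*u,4,380,225),.025 if _==0 else 0).round(4))
for u,z in [((288,24),.025),((547,100),.025),((12,383),.025),((300,520),0)]: print('side',ray(D,full(*u,4,170,250),z).round(4))
# juicer
print('plate',ray(S,full(193,157,5,190,195),.101).round(4),ray(D,full(200,152-0,5,297,130),.101).round(4))
print('reamer flange',ray(S,full(189,160,5,190,195),.102).round(4))
print('bodymid',ray(S,full(185,115,5,190,195),.14).round(4),ray(D,full(202,90,5,297,130),.14).round(4))
print('handle',ray(S,full(120,360,5,190,195),.02).round(4))
E
```

```text
[0.4595 0.0692 0.025 ]
[0.4676 0.3687 0.025 ]
[0.6371 0.0663 0.    ]
[0.6435 0.3667 0.    ]
side [0.6326 0.0703 0.025 ]
side [0.4551 0.0731 0.025 ]
side [0.6382 0.3658 0.025 ]
side [0.4681 0.3688 0.    ]
plate [ 0.5323 -0.3284  0.101 ] [ 0.5213 -0.3193  0.101 ]
reamer flange [ 0.5349 -0.3297  0.102 ]
bodymid [ 0.5346 -0.3263  0.14  ] [ 0.5225 -0.3247  0.14  ]
handle [ 0.6034 -0.3635  0.02  ]
```

```bash
python3 - <<'E'
from h import *
from cell import optics,env
from scipy.optimize import minimize
from scipy.spatial.transform import Rotation as R
C={n:optics.get_calibration(n) for n in('scene','side')};I={n:cv2.imread(f'pics/{n}0.png') for n in C}
roi={'scene':(195,240,205,250),'side':(130,170,315,360)}
prof=[(0,33),(6,33),(6,25),(44,25)]+[(44+26*np.sin(a),25*np.cos(a)) for a in np.linspace(.1,1.5,8)]
K=8
def sil(n,x,y,z0):
    r=roi[n];m=np.zeros(((r[1]-r[0])*K,(r[3]-r[2])*K),np.float32)
    for lo,hi in ((0,2),(2,len(prof))):
        P=np.vstack([circ(x,y,z0+h/1e3,q/1e3,48) for h,q in prof[lo:hi]])
        u=(proj(C[n],P)-[r[2],r[0]]+.5)*K
        cv2.fillConvexPoly(m,cv2.convexHull(u.astype(np.float32)).astype(np.int32),1.)
    return cv2.resize(m,None,fx=1/K,fy=1/K,interpolation=cv2.INTER_AREA)
M={}
for n,r in roi.items():
    im=I[n][r[0]:r[1],r[2]:r[3]];h=cv2.cvtColor(im,cv2.COLOR_BGR2HSV)
    m=((h[...,1]>140)&(h[...,0]<20)&(h[...,2]>60)).astype(np.uint8)
    k,l,st,ce=cv2.connectedComponentsWithStats(m);j=1+np.argmax(st[1:,4]);M[n]=(l==j).astype(np.float32);print(n,st[j],)
def cost(p,ns): return sum(np.abs(sil(n,*p,.096)-M[n]).sum() for n in ns)
for ns in(['scene'],['side'],['scene','side']):
    o=minimize(cost,[.527,-.325],args=(ns,),method='Nelder-Mead',options={'initial_simplex':[[.527,-.325],[.535,-.325],[.527,-.317]],'xatol':1e-4});print(ns,o.x.round(4),o.fun)
x,y=o.x
# overlay
out=[]
for n,r in roi.items():
    a=r[0]-5;b=r[2]-20;im=cv2.resize(I[n][a:a+80,b:b+80],None,fx=5,fy=5,interpolation=cv2.INTER_CUBIC)
    for z,q in((.096,.033),(.14,.025),(.101,.0585),(.09,.0585),(0,.048)):
        cv2.polylines(im,[((proj(C[n],circ(x,y,z,q))-[b,a]+.5)*5).astype(np.int32)],True,(255,0,255),1)
    out.append(im)
cv2.imwrite('pics/ov1.png',np.hstack(out))
# tray fit
def tr(p,l): c,s=np.cos(p[2]),np.sin(p[2]);return [p[0]+c*l[0]-s*l[1],p[1]+s*l[0]+c*l[1],l[2]]
f=lambda u,ox,oy:np.array([(u[0]+.5)/4-.5+ox,(u[1]+.5)/4-.5+oy])
obs=[('scene',f(u,380,225),l) for u,l in [((27,22),(-.09,-.15,.025)),((485,64),(-.09,.15,.025)),((20,283),(.09,-.15,0)),((512,328),(.09,.15,0))]]
obs+=[('side',f(u,170,250),l) for u,l in [((288,24),(.09,-.15,.025)),((547,100),(-.09,-.15,.025)),((12,383),(.09,.15,.025)),((300,520),(-.09,.15,0))]]
o=least_squares(lambda p:np.concatenate([proj(C[n],tr(p,l))[0]-u for n,u,l in obs]),[.55,.22,0]);print('tray',o.x.round(4),np.degrees(o.x[2]),o.fun.round(1))
print('small',np.round(tr(o.x,(0,.089,0)),4),'large',np.round(tr(o.x,(0,-.059,0)),4))
s=env.get_state();print(s['clock'],s['eef_pos'],R.from_rotvec(s['eef_rot']).as_matrix().round(3))
E
```

```text
scene [ 10  10  26  31 620]
side [ 11   8  22  28 463]
['scene'] [ 0.526 -0.332] 60.3125
['side'] [ 0.5254 -0.3303] 30.71875
['scene', 'side'] [ 0.526  -0.3317] 95.421875
tray [ 0.5503  0.2181 -0.025 ] -1.4347739577875076 [ 0.5 -0.9  0.4 -1.1 -0.2 -0.2 -0.3  0.2 -0.5 -1.5 -0.1 -0.9 -2.3 -0.8
  1.4  1.3]
small [0.5525 0.3071 0.    ] large [0.5488 0.1591 0.    ]
0.15 [ 0.14469887 -0.60756265  0.22171782] [[-0.232  0.973 -0.   ]
 [ 0.973  0.232  0.002]
 [ 0.002 -0.    -1.   ]]
```

View pics/ov1.png

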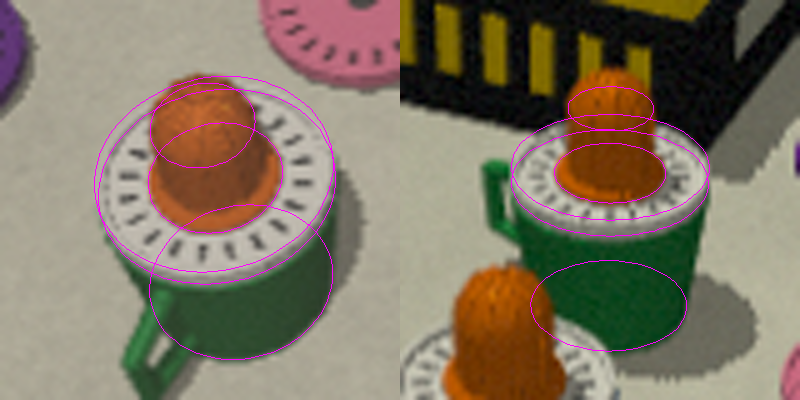

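The overlay matches to about 3 mm: green juicer at roughly (0.527, -0.331), tray at (0.550, 0.218) with yaw -1.4°. I raise the tool and turn it so the jaws lie along the tray's x.

>>> {"name": "jog_arm", "arguments": {
  "rows": [
    [0.087,[0,0,-0.012],[0,0,-8.4]],
    [0.087,[0,0,-0.012],[0,0,-8.4]],
    [0.087,[0,0,-0.012],[0,0,-8.4]],
    [0.087,[0,0,-0.012],[0,0,-8.4]],
    [0.087,[0,0,-0.012],[0,0,-8.4]],
    [0.087,[0,0,-0.012],[0,0,-8.4]],
    [0.087,[0,0,-0.012],[0,0,-8.4]],
    [0.087,[0,0,-0.012],[0,0,-8.4]]
  ]
}}

```text
clock: 0.95
eef_pos: [0.1448, -0.6077, 0.3185]
eef_rot: [-0.248, -3.131, -0.002]
ft_force: [-0.3, -0.4, -0.2]
finger_gap: 1.002
```

>>> {"name": "jog_arm", "arguments": {
  "rows": [
    [0.087,[0,0,0],[0,0,-7.9]],
    [0.087,[0,0,0],[0,0,0]]
  ]
}}

```text
clock: 1.15
eef_pos: [0.1449, -0.6079, 0.3185]
eef_rot: [0.042, 3.141, 0.0]
ft_force: [0.7, -0.5, -0.0]
finger_gap: 1.0
```

```bash
cat > go.py <<'E'
import sys,numpy as np
from cell import env
from scipy.spatial.transform import Rotation as R
s=env.get_state();M=R.from_rotvec(s['eef_rot']).as_matrix()
print(s['clock'],s['eef_pos'].round(4),'xang',np.degrees(np.arctan2(M[1,0],M[0,0])).round(2),'tilt',(M[:2,2]*57.3).round(2),'gap',round(s['finger_gap']*87,1),s['ft_force'].round(1),s['joints'].round(2))
if len(sys.argv)>3: print('tool shift',((np.array(list(map(float,sys.argv[1:4])))-s['eef_pos'])@M).round(4))
E
python3 go.py .527 -.331 .27
```

```text
1.15 [ 0.1449 -0.6079  0.3185] xang 178.48 tilt [0.01 0.01] gap 87.0 [ 0.7 -0.5 -0. ] [-1.08  0.34  0.18 -0.   -1.41  1.05]
tool shift [-0.3746  0.2869  0.0487]
```

>>> {"name": "jog_arm", "arguments": {
  "rows": [
    [0.087,[-0.027,0.0205,0],[0,0,0]],
    [0.087,[-0.027,0.0205,0],[0,0,0]],
    [0.087,[-0.027,0.0205,0],[0,0,0]],
    [0.087,[-0.027,0.0205,0],[0,0,0]],
    [0.087,[-0.027,0.0205,0],[0,0,0]],
    [0.087,[-0.027,0.0205,0],[0,0,0]],
    [0.087,[-0.027,0.0205,0],[0,0,0]],
    [0.087,[-0.027,0.0205,0],[0,0,0]]
  ]
}}

```text
clock: 1.95
eef_pos: [0.3658, -0.4485, 0.3179]
eef_rot: [-0.047, -3.14, -0.001]
ft_force: [-0.7, -0.4, 0.2]
finger_gap: 1.002
```

>>> {"name": "jog_arm", "arguments": {
  "rows": [
    [0.087,[-0.027,0.0205,0],[0,0,0]],
    [0.087,[-0.027,0.0205,0],[0,0,0]],
    [0.087,[-0.027,0.0205,0],[0,0,0]],
    [0.087,[-0.027,0.0205,0],[0,0,0]],
    [0.087,[-0.027,0.0205,0],[0,0,0]],
    [0.087,[-0.027,0.0205,0],[0,0,0]],
    [0.087,[0,0,0],[0,0,0]]
  ]
}}

```text
clock: 2.65
eef_pos: [0.5327, -0.3285, 0.3167]
eef_rot: [-0.04, -3.14, -0.002]
ft_force: [-0.1, -0.5, -0.6]
finger_gap: 0.998
```

```bash
python3 go.py .527 -.331 .20; python3 - <<'E'
from h import *
from cell import optics
c=optics.get_calibration('wrist');im=optics.get_image('wrist')
print(c['pose'][:3].round(3))
for z,q in((.096,.033),(.14,.025),(.101,.0585),(0,.048)):
    cv2.polylines(im,[proj(c,circ(.527,-.331,z,q)).astype(np.int32)],True,(255,0,255),1)
cv2.imwrite('pics/w1.png',im)
E
```

```text
2.65 [ 0.5327 -0.3285  0.3167] xang 178.54 tilt [-0.1   0.08] gap 86.8 [-0.1 -0.5 -0.6] [-0.29  0.34  0.18 -0.   -1.41  0.27]
tool shift [ 0.0054 -0.0028  0.1167]
[[-1.    -0.024 -0.005  0.53 ]
 [ 0.025 -0.959 -0.281 -0.406]
 [ 0.002 -0.281  0.96   0.478]]
```

View pics/w1.png

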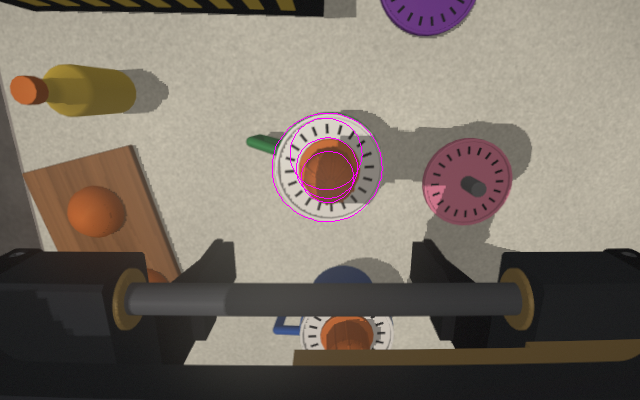

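The wrist picture shows the green jug's strainer and reamer at (327,167), with the overlay within about 2-3 px of it. The blue one is at (345,335). I descend.

>>> {"name": "jog_arm", "arguments": {
  "rows": [
    [0.087,[0.0045,-0.0025,0.03],[0,0,0]],
    [0.087,[0,0,0.035],[0,0,0]],
    [0.087,[0,0,0.035],[0,0,0]],
    [0.087,[0,0,0.03],[0,0,0]],
    [0.087,[0,0,0.025],[0,0,0]],
    [0.087,[0,0,0.02],[0,0,0]],
    [0.087,[0,0,0],[0,0,0]]
  ]
}}

```text
clock: 3.4
eef_pos: [0.5225, -0.3331, 0.14]
eef_rot: [-0.047, -3.134, -0.005]
ft_force: [0.7, 0.4, -0.2]
finger_gap: 0.998
```

```bash
python3 go.py .528 -.331 .107; python3 - <<'E'
from h import *
from cell import optics
im=optics.get_image('side');im2=optics.get_image('scene')
cv2.imwrite('pics/s1.png',np.hstack([cv2.resize(x,None,fx=4,fy=4,interpolation=cv2.INTER_CUBIC) for x in(im[110:210,287:387],im2[180:280,180:280])]))
E
```

```text
3.4 [ 0.5225 -0.3331  0.14  ] xang 178.29 tilt [-0.42  0.18] gap 86.8 [ 0.7  0.4 -0.2] [-0.31  0.45 -0.11 -0.   -1.02  0.28]
tool shift [-0.0056  0.0022  0.033 ]
```

View pics/s1.png

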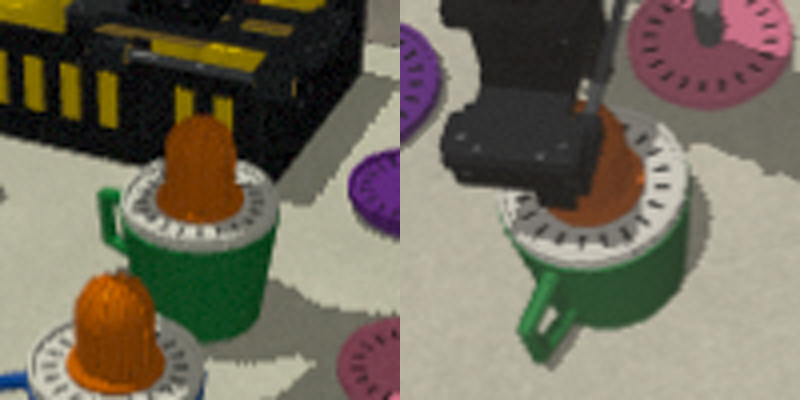

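```bash
python3 - <<'E'
from h import *
from cell import optics,env
from scipy.spatial.transform import Rotation as R
s=env.get_state();M=R.from_rotvec(s['eef_rot']).as_matrix();p=s['eef_pos']
pts=np.array([p+M@np.array(v) for v in [(0,0,0),(.0435,0,0),(-.0435,0,0),(.0435,0,-.05),(-.0435,0,-.05)]])
for n in('scene','side','wrist'):
    c=optics.get_calibration(n);im=optics.get_image(n)
    u=proj(c,pts);print(n,u.round(1))
    for i,q in enumerate(u): cv2.circle(im,tuple(int(v) for v in q.round()),2,[(255,0,255),(255,255,0),(0,255,255),(255,255,0),(0,255,255)][i],-1)
    cv2.imwrite(f'pics/t_{n}.png',im)
a=cv2.imread('pics/t_scene.png')[130:280,150:300];b=cv2.imread('pics/t_side.png')[60:210,267:417]
cv2.imwrite('pics/t1.png',cv2.resize(np.hstack([a,b]),(800,400)))
E
```

```text
scene [[223.9 213.2]
 [227.8 198.9]
 [219.8 228.2]
 [224.8 185.9]
 [216.3 215.7]]
side [[337.2 144.7]
 [351.3 147.6]
 [323.4 141.8]
 [351.8 132.4]
 [323.3 126.7]]
wrist [[323.5 259.3]
 [411.3 259.5]
 [235.8 259. ]
 [443.  318.7]
 [203.9 318. ]]
```

View pics/t1.png

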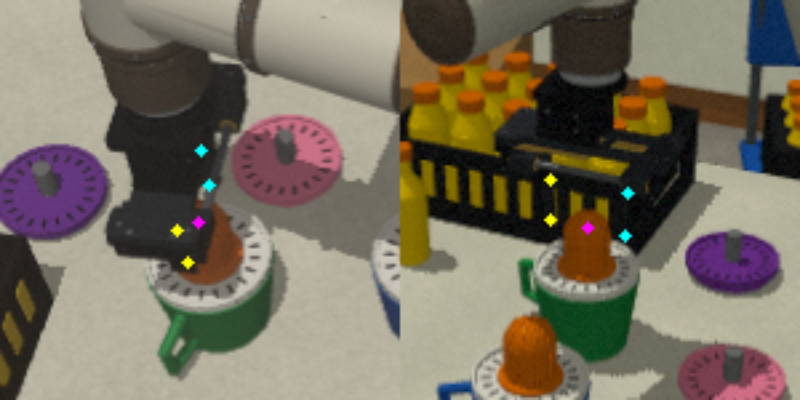

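View pics/t_wrist.png

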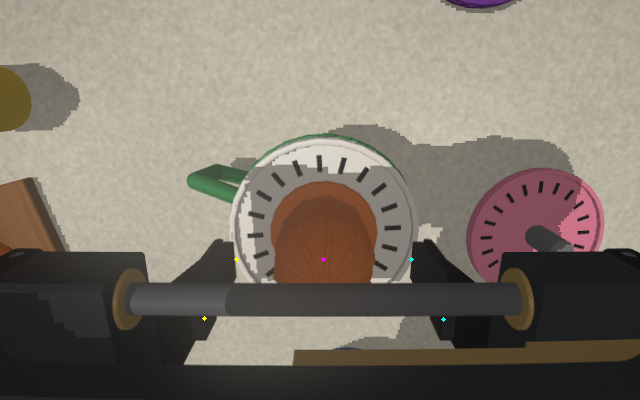

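The wrist picture shows the reamer centred between the fingertips: reamer x-centre 324, tips at 235 and 413. I check the other direction with an overlay.

```bash
python3 - <<'E'
from h import *
from cell import optics
c=optics.get_calibration('wrist')
im=cv2.imread('pics/t_wrist.png')
for y,col in((-.331,(255,0,255)),(-.326,(255,255,0))):
  for z,q in((.096,.033),(.102,.033),(.1395,.025),(.101,.0585)):
    cv2.polylines(im,[proj(c,circ(.5225,y,z,q)).astype(np.int32)],True,col,1)
cv2.imwrite('pics/w2.png',im[120:320])
E
```

```text
(no output)
```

View pics/w2.png

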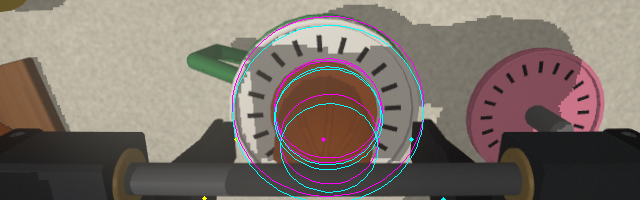

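```bash
cat >> go.py <<'E'
T=np.array([[-1,0,0],[0,1,0],[0,0,-1.]]);a=np.radians(-1.45);T=np.array([[np.cos(a),-np.sin(a),0],[np.sin(a),np.cos(a),0],[0,0,1]])@T
print('turn deg',np.degrees(R.from_matrix(M.T@T).as_rotvec()).round(2))
E
python3 go.py .526 -.331 .107
```

```text
3.65 [ 0.5263 -0.334   0.1453] xang 178.46 tilt [ 0.16 -0.07] gap 87.1 [ 0.9 -0.2  0.2] [-0.31  0.44 -0.11  0.   -1.02  0.28]
tool shift [0.0005 0.003  0.0383]
turn deg [-0.07  0.17 -0.09]
```

The pose has settled. I make the final small descent, slowly, then close.

>>> {"name": "jog_arm", "arguments": {
  "rows": [
    [0.087,[0,0.003,0.012],[0,0,0]],
    [0.087,[0,0,0.011],[0,0,0]],
    [0.087,[0,0,0.009],[0,0,0]],
    [0.087,[0,0,0.004],[0,0,0]],
    [0.087,[0,0,0],[0,0,0]],
    [0.087,[0,0,0],[0,0,0]],
    [0.087,[0,0,0],[0,0,0]]
  ]
}}

```text
clock: 4.35
eef_pos: [0.5261, -0.3306, 0.108]
eef_rot: [0.041, 3.14, -0.001]
ft_force: [0.0, -0.1, -0.1]
finger_gap: 0.997
```

```bash
python3 go.py .526 -.331 .107
```

```text
4.35 [ 0.5261 -0.3306  0.108 ] xang 178.5 tilt [ 0.05 -0.03] gap 86.8 [ 0.  -0.1 -0.1] [-0.3   0.48 -0.15  0.   -0.94  0.27]
tool shift [ 0.0001 -0.0004  0.001 ]
turn deg [-0.02  0.05 -0.05]
```

>>> {"name": "jog_arm", "arguments": {
  "rows": [
    [0.07,[0,0,0],[0,0,0]],
    [0.06,[0,0,0],[0,0,0]],
    [0.055,[0,0,0],[0,0,0]],
    [0.05,[0,0,0],[0,0,0]],
    [0.045,[0,0,0],[0,0,0]],
    [0.04,[0,0,0],[0,0,0]],
    [0.04,[0,0,0],[0,0,0]]
  ]
}}

```text
clock: 5.05
eef_pos: [0.5257, -0.3304, 0.1076]
eef_rot: [-0.041, -3.141, 0.0]
ft_force: [-0.6, -0.1, 0.4]
finger_gap: 0.569
```

```bash
python3 go.py .526 -.331 .107
```

```text
5.05 [ 0.5257 -0.3304  0.1076] xang 178.49 tilt [-0. -0.] gap 49.5 [-0.6 -0.1  0.4] [-0.3   0.48 -0.15  0.   -0.94  0.27]
tool shift [-0.0003 -0.0006  0.0006]
turn deg [-0.   -0.   -0.06]
```

The fingers stopped at 49.5 mm on the body. I lift straight up.

>>> {"name": "jog_arm", "arguments": {
  "rows": [
    [0.04,[0,0,-0.005],[0,0,0]],
    [0.04,[0,0,-0.01],[0,0,0]],
    [0.04,[0,0,-0.012],[0,0,0]],
    [0.04,[0,0,-0.012],[0,0,0]],
    [0.04,[0,0,-0.012],[0,0,0]],
    [0.04,[0,0,-0.015],[0,0,0]],
    [0.04,[0,0,-0.02],[0,0,0]],
    [0.04,[0,0,-0.02],[0,0,0]]
  ]
}}

```text
clock: 5.85
eef_pos: [0.5257, -0.3304, 0.2152]
eef_rot: [0.041, 3.141, -0.0]
ft_force: [-0.7, -0.2, -0.8]
finger_gap: 0.567
```

```bash
python3 go.py .5525 .307 .25; python3 - <<'E'
from h import *
from cell import optics
im=optics.get_image('side');im2=optics.get_image('scene')
cv2.imwrite('pics/s2.png',np.hstack([cv2.resize(x,None,fx=3,fy=3,interpolation=cv2.INTER_CUBIC) for x in(im[80:210,272:402],im2[150:280,165:295])]))
E
```

```text
5.85 [ 0.5257 -0.3304  0.2152] xang 178.5 tilt [ 0.03 -0.01] gap 49.4 [-0.7 -0.2 -0.8] [-0.3   0.38 -0.01  0.   -1.17  0.27]
tool shift [-0.0101  0.6378 -0.0349]
turn deg [-0.01  0.03 -0.05]
```

View pics/s2.png

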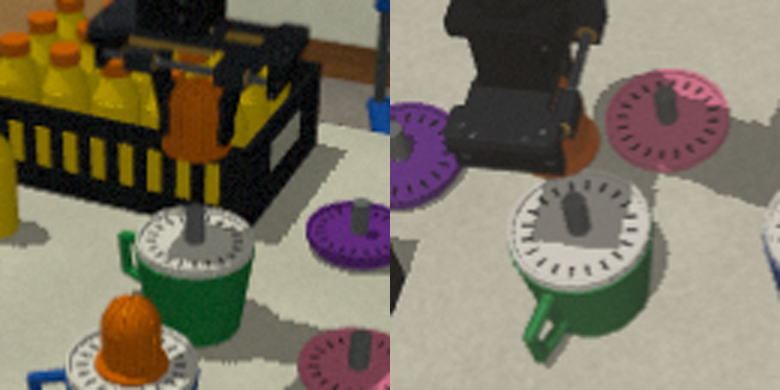

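The reamer is free in the jaws (side crop (197,110)) and the strainer with its grey post is still in the jug. I carry it to the small bay.

>>> {"name": "jog_arm", "arguments": {
  "rows": [
    [0.04,[0,0.01,-0.015],[0,0,0]],
    [0.04,[0,0.02,-0.015],[0,0,0]],
    [0.04,[-0.001,0.03,0],[0,0,0]],
    [0.04,[-0.001,0.03,0],[0,0,0]],
    [0.04,[-0.001,0.03,0],[0,0,0]],
    [0.04,[-0.001,0.03,0],[0,0,0]],
    [0.04,[-0.001,0.03,0],[0,0,0]],
    [0.04,[-0.001,0.03,0],[0,0,0]]
  ]
}}

```text
clock: 6.75
eef_pos: [0.5366, -0.1188, 0.2435]
eef_rot: [-0.041, -3.14, -0.0]
ft_force: [0.3, -0.2, -1.1]
finger_gap: 0.567
```

>>> {"name": "jog_arm", "arguments": {
  "rows": [
    [0.04,[-0.001,0.03,0],[0,0,0]],
    [0.04,[-0.001,0.03,0],[0,0,0]],
    [0.04,[0,0.03,0],[0,0,0]],
    [0.04,[0,0.03,0],[0,0,0]],
    [0.04,[-0.001,0.03,0],[0,0,0]],
    [0.04,[-0.001,0.03,0],[0,0,0]],
    [0.04,[-0.001,0.03,0],[0,0,0]],
    [0.04,[-0.001,0.03,0],[0,0,0]]
  ]
}}

```text
clock: 7.55
eef_pos: [0.5487, 0.1207, 0.2435]
eef_rot: [-0.041, -3.14, 0.001]
ft_force: [0.4, 0.1, -1.0]
finger_gap: 0.571
```

>>> {"name": "jog_arm", "arguments": {
  "rows": [
    [0.04,[0,0.03,0],[0,0,0]],
    [0.04,[0,0.03,0],[0,0,0]],
    [0.04,[0,0.03,0],[0,0,0]],
    [0.04,[0,0.03,0],[0,0,0]],
    [0.04,[0,0.02,0],[0,0,0]],
    [0.04,[0,0.01,0],[0,0,0]],
    [0.04,[0,0,0],[0,0,0]],
    [0.04,[0,0,0],[0,0,0]]
  ]
}}

```text
clock: 8.35
eef_pos: [0.5532, 0.2684, 0.2435]
eef_rot: [-0.042, -3.141, 0.001]
ft_force: [0.1, 0.1, -0.4]
finger_gap: 0.57
```

```bash
python3 go.py .5525 .307 .06
```

```text
8.35 [0.5532 0.2684 0.2435] xang 178.47 tilt [-0.04 -0.03] gap 49.6 [ 0.1  0.1 -0.4] [ 0.71  0.35  0.02  0.   -1.23 -0.74]
tool shift [0.0017 0.0387 0.1835]
turn deg [-0.03 -0.03 -0.08]
```

>>> {"name": "jog_arm", "arguments": {
  "rows": [
    [0.04,[0.001,0.014,0.02],[0,0,0]],
    [0.04,[0.001,0.015,0.03],[0,0,0]],
    [0.04,[0,0.01,0.035],[0,0,0]],
    [0.04,[0,0,0.035],[0,0,0]],
    [0.04,[0,0,0.03],[0,0,0]],
    [0.04,[0,0,0.025],[0,0,0]],
    [0.04,[0,0,0.01],[0,0,0]],
    [0.04,[0,0,0],[0,0,0]]
  ]
}}

```text
clock: 9.15
eef_pos: [0.5521, 0.3066, 0.0574]
eef_rot: [-0.043, -3.139, 0.003]
ft_force: [-0.4, 0.7, -1.0]
finger_gap: 0.568
```

>>> {"name": "jog_arm", "arguments": {
  "rows": [
    [0.04,[0,0,0],[0,0,0]],
    [0.04,[0,0,0],[0,0,0]]
  ]
}}

```text
clock: 9.35
eef_pos: [0.5536, 0.3087, 0.0605]
eef_rot: [0.041, 3.139, 0.003]
ft_force: [0.2, -0.0, -0.4]
finger_gap: 0.575
```

```bash
python3 go.py .5525 .307 .0156; python3 - <<'E'
from h import *
from cell import optics
for n,r in(('side',(230,390,150,330)),('scene',(180,320,370,530))):
    im=optics.get_image(n)[r[0]:r[1],r[2]:r[3]];cv2.imwrite(f'pics/p_{n}.png',cv2.resize(im,None,fx=3,fy=3,interpolation=cv2.INTER_CUBIC))
E
```

```text
9.35 [0.5536 0.3087 0.0605] xang 178.49 tilt [0.16 0.12] gap 50.0 [ 0.2 -0.  -0.4] [ 0.76  0.55 -0.17  0.   -0.85 -0.79]
tool shift [ 0.0012 -0.0018  0.0449]
turn deg [ 0.13  0.16 -0.05]
```

View pics/p_side.png

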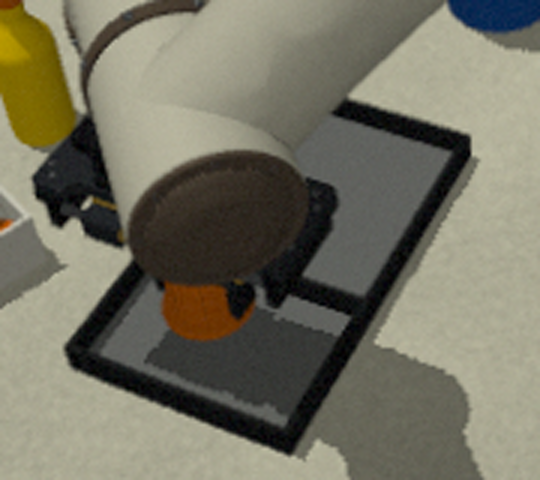

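View pics/p_scene.png

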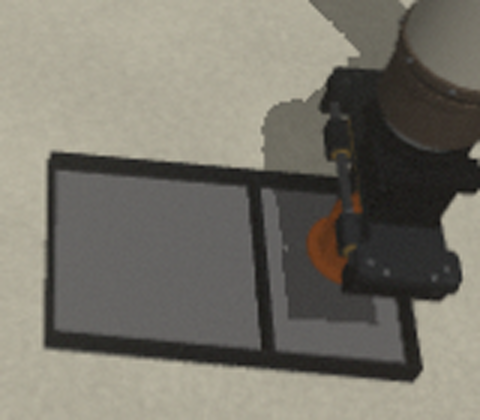

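```bash
python3 - <<'E'
from h import *
from cell import optics
c=optics.get_calibration('scene');d=optics.get_calibration('side')
print(ray(c,(435,368),.01),ray(c,(370,374),.01),'side',ray(d,(163,268),.01),ray(d,(187,232),.01),'box far corner',ray(c,(484,329),.04))
E
```

```text
[0.8114012  0.17591167 0.01      ] [0.8358864 0.0314851 0.01     ] side [0.80604713 0.16889556 0.01      ] [0.82662737 0.02900968 0.01      ] box far corner [0.72350572 0.28682856 0.04      ]
```

The surroundings are clear: the box starts at x = 0.72, the bottles at 0.81, and the gripper reaches 0.65. I lower it gently.

>>> {"name": "jog_arm", "arguments": {
  "rows": [
    [0.04,[0.001,-0.002,0.012],[0,0,0]],
    [0.04,[0,0,0.012],[0,0,0]],
    [0.04,[0,0,0.009],[0,0,0]],
    [0.04,[0,0,0.006],[0,0,0]],
    [0.04,[0,0,0.002],[0,0,0]],
    [0.04,[0,0,0],[0,0,0]],
    [0.04,[0,0,0],[0,0,0]]
  ]
}}

```text
clock: 10.15
eef_pos: [0.5517, 0.3064, 0.0178]
eef_rot: [0.041, 3.141, 0.0]
ft_force: [0.3, 0.3, -0.7]
finger_gap: 0.571
```

```bash
python3 go.py .5525 .307 .0156
```

```text
10.15 [0.5517 0.3064 0.0178] xang 178.51 tilt [0.03 0.02] gap 49.7 [ 0.3  0.3 -0.7] [ 0.76  0.6  -0.21  0.   -0.77 -0.79]
tool shift [-0.0007  0.0006  0.0022]
turn deg [ 0.02  0.03 -0.04]
```

>>> {"name": "jog_arm", "arguments": {
  "rows": [
    [0.04,[0,0,0.001],[0,0,0]],
    [0.04,[0,0,0],[0,0,0]]
  ]
}}

```text
clock: 10.35
eef_pos: [0.5516, 0.3063, 0.0168]
eef_rot: [0.041, 3.141, 0.001]
ft_force: [0.2, -0.6, -1.4]
finger_gap: 0.568
```

>>> {"name": "jog_arm", "arguments": {
  "rows": [
    [0.04,[0,0,0.001],[0,0,0]],
    [0.04,[0,0,0],[0,0,0]]
  ]
}}

```text
clock: 10.55
eef_pos: [0.5514, 0.3061, 0.0156]
eef_rot: [0.041, 3.141, 0.0]
ft_force: [-1.1, -0.3, -0.6]
finger_gap: 0.572
```

```bash
python3 go.py .5525 .307 .0156
```

```text
10.55 [0.5514 0.3061 0.0156] xang 178.49 tilt [0. 0.] gap 49.7 [-1.1 -0.3 -0.6] [ 0.76  0.6  -0.21 -0.   -0.76 -0.79]
tool shift [-0.0011  0.0009 -0.    ]
turn deg [ 0.    0.   -0.06]
```

No contact yet, so I go on in 0.5–1 mm steps.

>>> {"name": "jog_arm", "arguments": {
  "rows": [
    [0.04,[0,0,0.0005],[0,0,0]],
    [0.04,[0,0,0],[0,0,0]]
  ]
}}

```text
clock: 10.75
eef_pos: [0.5514, 0.3061, 0.015]
eef_rot: [-0.041, -3.141, 0.0]
ft_force: [0.3, -0.2, -0.9]
finger_gap: 0.572
```

>>> {"name": "jog_arm", "arguments": {
  "rows": [
    [0.04,[0,0,0.0005],[0,0,0]],
    [0.04,[0,0,0],[0,0,0]]
  ]
}}

```text
clock: 10.95
eef_pos: [0.5515, 0.3062, 0.0149]
eef_rot: [0.041, 3.141, -0.0]
ft_force: [-1.0, -0.8, 2.1]
finger_gap: 0.568
```

The upward force of 2.1 N shows it is on the floor. I release and withdraw.

>>> {"name": "jog_arm", "arguments": {
  "rows": [
    [0.052,[0,0,0],[0,0,0]],
    [0.056,[0,0,0],[0,0,0]],
    [0.062,[0,0,0],[0,0,0]],
    [0.07,[0,0,0],[0,0,0]],
    [0.07,[0,0,0],[0,0,0]]
  ]
}}

```text
clock: 11.45
eef_pos: [0.5515, 0.3062, 0.0145]
eef_rot: [-0.041, -3.141, 0.0]
ft_force: [-0.0, 0.5, -0.5]
finger_gap: 0.778
```

>>> {"name": "jog_arm", "arguments": {
  "rows": [
    [0.07,[0,0,-0.005],[0,0,0]],
    [0.07,[0,0,-0.015],[0,0,0]],
    [0.07,[0,0,-0.025],[0,0,0]],
    [0.07,[0,0,-0.035],[0,0,0]],
    [0.07,[0,0,-0.04],[0,0,0]],
    [0.07,[0,0,-0.04],[0,0,0]],
    [0.07,[0,0,-0.04],[0,0,0]],
    [0.07,[0,0,-0.03],[0,0,0]]
  ]
}}

```text
clock: 12.25
eef_pos: [0.5519, 0.3063, 0.2483]
eef_rot: [0.041, 3.138, 0.004]
ft_force: [0.8, -0.1, -0.7]
finger_gap: 0.804
```

>>> {"name": "jog_arm", "arguments": {
  "rows": [
    [0.07,[0,-0.02,0],[0,0,0]],
    [0.06,[0,-0.03,0],[0,0,0]],
    [0.06,[0,-0.03,0],[0,0,0]],
    [0.06,[0.001,-0.03,0],[0,0,0]],
    [0.06,[0.001,-0.03,0],[0,0,0]],
    [0.06,[0.001,-0.03,0],[0,0,0]],
    [0.06,[0.001,-0.03,0],[0,0,0]],
    [0.06,[0.001,-0.03,0],[0,0,0]]
  ]
}}

```text
clock: 13.05
eef_pos: [0.5395, 0.0747, 0.2441]
eef_rot: [-0.042, -3.14, 0.0]
ft_force: [0.7, -0.4, -0.0]
finger_gap: 0.691
```

>>> {"name": "jog_arm", "arguments": {
  "rows": [
    [0.06,[0.001,-0.03,0],[0,0,0]],
    [0.06,[0.001,-0.03,0],[0,0,0]],
    [0.06,[0.001,-0.03,0],[0,0,0]],
    [0.06,[0.001,-0.03,0],[0,0,0]],
    [0.06,[0.001,-0.03,0],[0,0,0]],
    [0.06,[0,0,0],[0,0,0]],
    [0.06,[0,0,0],[0,0,0]]
  ]
}}

```text
clock: 13.75
eef_pos: [0.5308, -0.0741, 0.2441]
eef_rot: [-0.044, -3.14, -0.0]
ft_force: [-0.6, 0.2, 0.2]
finger_gap: 0.688
```

```bash
python3 go.py .527 -.331 .24; python3 - <<'E'
from h import *
from cell import optics
for n in('side','scene'): cv2.imwrite(f'pics/q_{n}.png',optics.get_image(n))
E
```

```text
13.75 [ 0.5308 -0.0741  0.2441] xang 178.4 tilt [-0.05  0.01] gap 59.8 [-0.6  0.2  0.2] [ 0.16  0.22 -0.17 -0.   -1.18 -0.19]
tool shift [-0.0034 -0.2569  0.0041]
turn deg [ 0.01 -0.05 -0.15]
```

View pics/q_side.png

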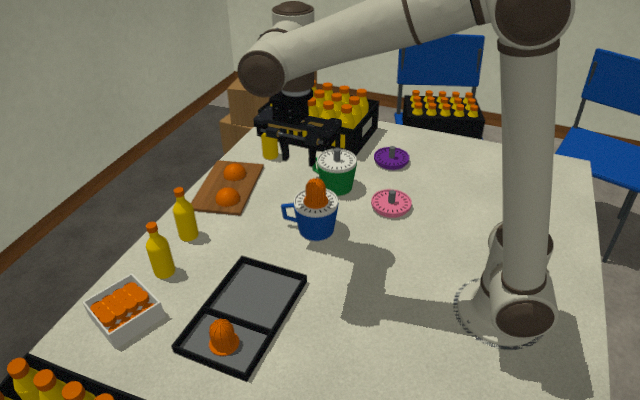

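View pics/q_scene.png

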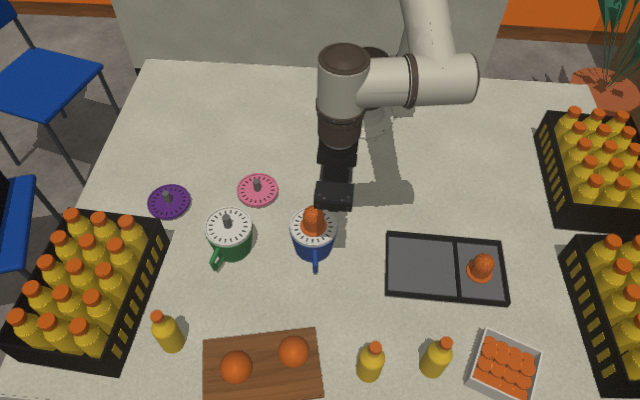

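The reamer stands upright in the small bay (scene (481,268), side (222,337)). The strainer is still on the green jug. Next I measure its post.

```bash
python3 - <<'E'
from h import *
from cell import optics
out=[]
for n,(a,b) in(('scene',(200,200)),('side',(140,305))):
    c=optics.get_calibration(n);im=cv2.imread(f'pics/q_{n}.png')[a:a+65,b:b+65];im=cv2.resize(im,None,fx=6,fy=6,interpolation=cv2.INTER_CUBIC)
    for z,q in((.134,.01),(.096,.01),(.101,.0585)):
        cv2.polylines(im,[((proj(c,circ(.527,-.331,z,q))-[b,a]+.5)*6).astype(np.int32)],True,(255,0,255),1)
    out.append(im)
cv2.imwrite('pics/post.png',np.hstack(out))
E
```

```text
(no output)
```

View pics/post.png

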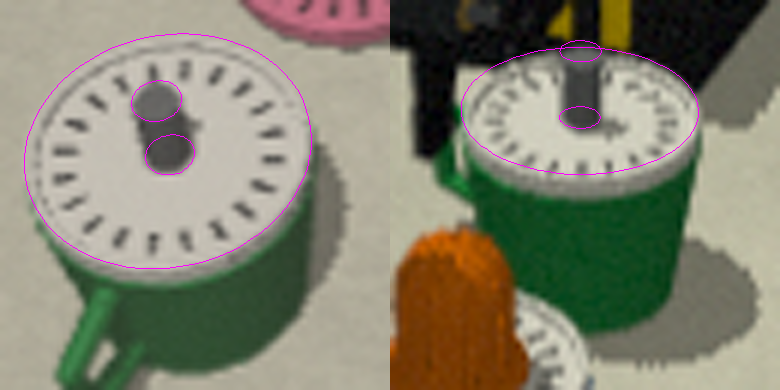

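The fit at (0.527, -0.331) holds for the post and the plate. I go over it and descend.

>>> {"name": "jog_arm", "arguments": {
  "rows": [
    [0.06,[0,-0.02,0],[0,0,0]],
    [0.06,[-0.001,-0.03,0],[0,0,0]],
    [0.06,[-0.001,-0.03,0],[0,0,0]],
    [0.06,[-0.001,-0.035,0],[0,0,0]],
    [0.06,[0,-0.035,0],[0,0,0]],
    [0.06,[0,-0.035,0],[0,0,0]],
    [0.06,[0,-0.035,0],[0,0,0]],
    [0.06,[0,-0.025,0],[0,0,0]]
  ]
}}

```text
clock: 14.65
eef_pos: [0.5283, -0.3193, 0.2442]
eef_rot: [-0.04, -3.141, -0.0]
ft_force: [0.7, -0.2, -0.7]
finger_gap: 0.682
```

>>> {"name": "jog_arm", "arguments": {
  "rows": [
    [0.06,[0,-0.012,0.01],[0,0,0]],
    [0.06,[0,0,0.02],[0,0,0]],
    [0.06,[0,0,0.025],[0,0,0]],
    [0.06,[0,0,0.025],[0,0,0]],
    [0.06,[0,0,0.01],[0,0,0]],
    [0.06,[0,0,0],[0,0,0]],
    [0.06,[0,0,0],[0,0,0]],
    [0.06,[0,0,0],[0,0,0]]
  ]
}}

```text
clock: 15.45
eef_pos: [0.5288, -0.3305, 0.1562]
eef_rot: [0.04, 3.139, -0.002]
ft_force: [0.2, -1.3, -0.1]
finger_gap: 0.687
```

```bash
python3 go.py .527 -.331 .102;python3 - <<'E'
from h import *
from cell import optics
c=optics.get_calibration('wrist');im=optics.get_image('wrist')
for z,q in((.134,.01),(.096,.01),(.101,.0585)):
    cv2.polylines(im,[proj(c,circ(.527,-.331,z,q)).astype(np.int32)],True,(255,0,255),1)
cv2.imwrite('pics/w3.png',im)
E
```

```text
15.45 [ 0.5288 -0.3305  0.1562] xang 178.54 tilt [ 0.16 -0.07] gap 59.7 [ 0.2 -1.3 -0.1] [-0.3   0.43 -0.09  0.   -1.04  0.27]
tool shift [ 0.0019 -0.0005  0.0541]
turn deg [-0.07  0.16 -0.01]
```

View pics/w3.png

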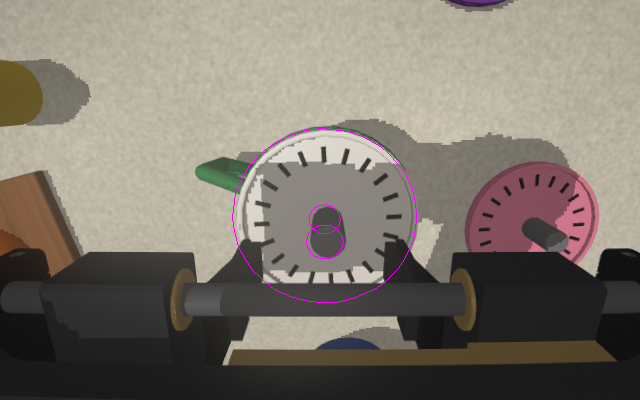

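The wrist picture shows the post at (326,230), midway between the fingertips and on the overlay.

>>> {"name": "jog_arm", "arguments": {
  "rows": [
    [0.06,[0.0025,0,0.014],[0,0,0]],
    [0.06,[0,0,0.014],[0,0,0]],
    [0.06,[0,0,0.012],[0,0,0]],
    [0.06,[0,0,0.008],[0,0,0]],
    [0.06,[0,0,0.005],[0,0,0]],
    [0.06,[0,0,0],[0,0,0]],
    [0.06,[0,0,0],[0,0,0]]
  ]
}}

```text
clock: 16.2
eef_pos: [0.5256, -0.3306, 0.102]
eef_rot: [0.041, 3.141, -0.001]
ft_force: [-0.1, 0.6, 0.4]
finger_gap: 0.689
```

```bash
python3 go.py .526 -.331 .102
```

```text
16.2 [ 0.5256 -0.3306  0.102 ] xang 178.51 tilt [ 0.04 -0.03] gap 59.9 [-0.1  0.6  0.4] [-0.3   0.48 -0.16  0.   -0.93  0.27]
tool shift [-0.0004 -0.0004 -0.    ]
turn deg [-0.03  0.04 -0.04]
```

>>> {"name": "jog_arm", "arguments": {
  "rows": [
    [0.045,[0,0,0],[0,0,0]],
    [0.035,[0,0,0],[0,0,0]],
    [0.028,[0,0,0],[0,0,0]],
    [0.024,[0,0,0],[0,0,0]],
    [0.02,[0,0,0],[0,0,0]],
    [0.01,[0,0,0],[0,0,0]],
    [0.01,[0,0,0],[0,0,0]],
    [0.01,[0,0,0],[0,0,0]]
  ]
}}

```text
clock: 17.0
eef_pos: [0.5253, -0.3304, 0.1016]
eef_rot: [0.041, 3.141, -0.0]
ft_force: [0.0, -0.4, 0.2]
finger_gap: 0.216
```

```bash
python3 go.py .526 -.331 .102
```

```text
17.0 [ 0.5253 -0.3304  0.1016] xang 178.5 tilt [ 0.01 -0.  ] gap 18.8 [ 0.  -0.4  0.2] [-0.3   0.48 -0.16  0.   -0.93  0.27]
tool shift [-0.0007 -0.0006 -0.0004]
turn deg [-0.    0.01 -0.05]
```

>>> {"name": "jog_arm", "arguments": {
  "rows": [
    [0.01,[0,0,-0.004],[0,0,0]],
    [0.01,[0,0,-0.006],[0,0,0]],
    [0.01,[0,0,-0.008],[0,0,0]],
    [0.01,[0,0,-0.012],[0,0,0]],
    [0.01,[0,0,-0.02],[0,0,0]],
    [0.01,[0,0,-0.025],[0,0,0]],
    [0.01,[0,0,-0.025],[0,0,0]],
    [0.01,[0,0,-0.02],[0,0,0]]
  ]
}}

```text
clock: 17.8
eef_pos: [0.5256, -0.3306, 0.2245]
eef_rot: [0.041, 3.139, -0.002]
ft_force: [-0.2, -0.2, -0.5]
finger_gap: 0.223
```

```bash
python3 go.py .549 .159 .25; python3 - <<'E'
from h import *
from cell import optics
im=optics.get_image('side');im2=optics.get_image('scene')
cv2.imwrite('pics/s3.png',np.hstack([cv2.resize(x,None,fx=3,fy=3,interpolation=cv2.INTER_CUBIC) for x in(im[80:210,272:402],im2[150:280,165:295])]))
E
```

```text
17.8 [ 0.5256 -0.3306  0.2245] xang 178.51 tilt [ 0.15 -0.07] gap 19.4 [-0.2 -0.2 -0.5] [-0.3   0.38 -0.    0.   -1.19  0.27]
tool shift [-0.0106  0.49   -0.0261]
turn deg [-0.07  0.16 -0.05]
```

View pics/s3.png

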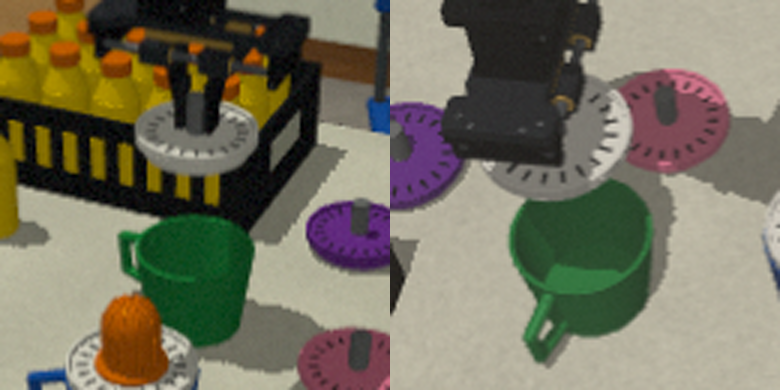

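The strainer hangs level in the jaws and the jug is empty and still standing. I carry the strainer to the large bay.

>>> {"name": "jog_arm", "arguments": {
  "rows": [
    [0.01,[0,0.01,-0.015],[0,0,0]],
    [0.01,[0,0.018,-0.015],[0,0,0]],
    [0.01,[-0.001,0.027,0],[0,0,0]],
    [0.01,[-0.001,0.03,0],[0,0,0]],
    [0.01,[-0.001,0.03,0],[0,0,0]],
    [0.01,[-0.001,0.03,0],[0,0,0]],
    [0.01,[-0.001,0.03,0],[0,0,0]],
    [0.01,[-0.001,0.03,0],[0,0,0]]
  ]
}}

```text
clock: 18.7
eef_pos: [0.5361, -0.1231, 0.2521]
eef_rot: [-0.04, -3.141, -0.0]
ft_force: [-0.1, 0.0, -1.4]
finger_gap: 0.223
```

>>> {"name": "jog_arm", "arguments": {
  "rows": [
    [0.01,[-0.001,0.03,0],[0,0,0]],
    [0.01,[-0.001,0.03,0],[0,0,0]],
    [0.01,[-0.001,0.03,0],[0,0,0]],
    [0.01,[-0.001,0.03,0],[0,0,0]],
    [0.01,[-0.001,0.03,0],[0,0,0]],
    [0.01,[0,0.03,0],[0,0,0]],
    [0.01,[0,0.03,0],[0,0,0]],
    [0.01,[0,0.027,0],[0,0,0]]
  ]
}}

```text
clock: 19.5
eef_pos: [0.5468, 0.1136, 0.2521]
eef_rot: [-0.039, -3.141, -0.0]
ft_force: [1.1, 0.3, -0.5]
finger_gap: 0.224
```

>>> {"name": "jog_arm", "arguments": {
  "rows": [
    [0.01,[0,0.024,0],[0,0,0]],
    [0.01,[0,0.018,0],[0,0,0]],
    [0.01,[0,0.01,0],[0,0,0]],
    [0.01,[0,0,0],[0,0,0]],
    [0.01,[0,0,0],[0,0,0]]
  ]
}}

```text
clock: 20.0
eef_pos: [0.5489, 0.1628, 0.2515]
eef_rot: [-0.041, -3.141, 0.001]
ft_force: [-0.2, -0.2, -1.3]
finger_gap: 0.22
```

```bash
python3 go.py .549 .159 .065
```

```text
20.0 [0.5489 0.1628 0.2515] xang 178.49 tilt [-0.03 -0.02] gap 19.1 [-0.2 -0.2 -1.3] [ 0.57  0.28 -0.08  0.   -1.22 -0.6 ]
tool shift [-0.0003 -0.0038  0.1865]
turn deg [-0.02 -0.03 -0.06]
```

>>> {"name": "jog_arm", "arguments": {
  "rows": [
    [0.01,[0,-0.004,0.015],[0,0,0]],
    [0.01,[0,0,0.025],[0,0,0]],
    [0.01,[0,0,0.035],[0,0,0]],
    [0.01,[0,0,0.035],[0,0,0]],
    [0.01,[0,0,0.03],[0,0,0]],
    [0.01,[0,0,0.025],[0,0,0]],
    [0.01,[0,0,0.015],[0,0,0]],
    [0.01,[0,0,0.005],[0,0,0]]
  ]
}}

```text
clock: 20.8
eef_pos: [0.5481, 0.1574, 0.0648]
eef_rot: [-0.044, -3.138, 0.003]
ft_force: [-1.3, -0.9, -1.1]
finger_gap: 0.219
```

>>> {"name": "jog_arm", "arguments": {
  "rows": [
    [0.01,[0,0,0],[0,0,0]],
    [0.01,[0,0,0],[0,0,0]]
  ]
}}

```text
clock: 21.0
eef_pos: [0.5499, 0.1591, 0.0676]
eef_rot: [0.042, 3.139, 0.001]
ft_force: [1.3, -0.6, -0.6]
finger_gap: 0.221
```

```bash
python3 go.py .549 .159 .0276; python3 - <<'E'
from h import *
from cell import optics
r=(180,320,370,530)
for n,r in(('side',(230,390,150,330)),('scene',(180,320,370,530))):
    im=optics.get_image(n)[r[0]:r[1],r[2]:r[3]];cv2.imwrite(f'pics/r_{n}.png',cv2.resize(im,(420,360),interpolation=cv2.INTER_CUBIC))
cv2.imwrite('pics/r.png',np.hstack([cv2.resize(cv2.imread(f'pics/r_{n}.png'),(400,343)) for n in('side','scene')]))
E
```

```text
21.0 [0.5499 0.1591 0.0676] xang 178.47 tilt [0.1  0.04] gap 19.3 [ 1.3 -0.6 -0.6] [ 0.56  0.45 -0.32  0.   -0.8  -0.59]
tool shift [ 0.001  -0.0001  0.04  ]
turn deg [ 0.04  0.1  -0.08]
```

View pics/r.png

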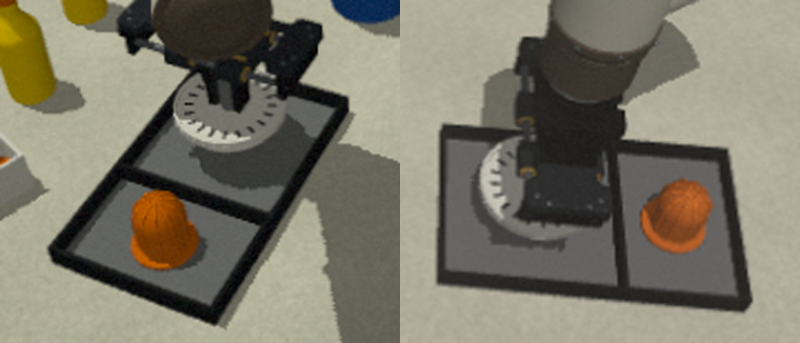

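The strainer is over the middle of the large bay, and the gripper is clear of the reamer. I lower it.

>>> {"name": "jog_arm", "arguments": {
  "rows": [
    [0.01,[0.001,0,0.012],[0,0,0]],
    [0.01,[0,0,0.01],[0,0,0]],
    [0.01,[0,0,0.008],[0,0,0]],
    [0.01,[0,0,0.005],[0,0,0]],
    [0.01,[0,0,0.002],[0,0,0]],
    [0.01,[0,0,0],[0,0,0]],
    [0.01,[0,0,0],[0,0,0]]
  ]
}}

```text
clock: 21.8
eef_pos: [0.5483, 0.1593, 0.0297]
eef_rot: [0.041, 3.141, 0.0]
ft_force: [0.1, -0.8, -0.6]
finger_gap: 0.22
```

>>> {"name": "jog_arm", "arguments": {
  "rows": [
    [0.01,[0,0,0.001],[0,0,0]],
    [0.01,[0,0,0],[0,0,0]]
  ]
}}

```text
clock: 22.0
eef_pos: [0.5482, 0.1593, 0.0287]
eef_rot: [0.041, 3.141, 0.0]
ft_force: [-0.0, 0.6, -1.1]
finger_gap: 0.224
```

>>> {"name": "jog_arm", "arguments": {
  "rows": [
    [0.01,[0,0,0.0005],[0,0,0]],
    [0.01,[0,0,0],[0,0,0]]
  ]
}}

```text
clock: 22.2
eef_pos: [0.5481, 0.1592, 0.0281]
eef_rot: [0.041, 3.141, 0.0]
ft_force: [-0.1, -0.3, -1.2]
finger_gap: 0.22
```

>>> {"name": "jog_arm", "arguments": {
  "rows": [
    [0.01,[0,0,0.0005],[0,0,0]],
    [0.01,[0,0,0],[0,0,0]]
  ]
}}

```text
clock: 22.4
eef_pos: [0.5481, 0.1592, 0.0275]
eef_rot: [-0.041, -3.141, -0.0]
ft_force: [-0.1, 0.4, -1.9]
finger_gap: 0.218
```

>>> {"name": "jog_arm", "arguments": {
  "rows": [
    [0.01,[0,0,0.0005],[0,0,0]],
    [0.01,[0,0,0],[0,0,0]]
  ]
}}

```text
clock: 22.6
eef_pos: [0.548, 0.1591, 0.027]
eef_rot: [-0.041, -3.141, 0.0]
ft_force: [-0.6, 0.0, -0.8]
finger_gap: 0.217
```

>>> {"name": "jog_arm", "arguments": {
  "rows": [
    [0.01,[0,0,0.0003],[0,0,0]],
    [0.01,[0,0,0],[0,0,0]]
  ]
}}

```text
clock: 22.8
eef_pos: [0.5481, 0.1592, 0.0269]
eef_rot: [-0.041, -3.141, 0.0]
ft_force: [-0.6, -0.3, 0.2]
finger_gap: 0.219
```

>>> {"name": "jog_arm", "arguments": {
  "rows": [
    [0.01,[0,0,0.0004],[0,0,0]],
    [0.01,[0,0,0],[0,0,0]]
  ]
}}

```text
clock: 23.0
eef_pos: [0.5481, 0.1592, 0.0269]
eef_rot: [0.041, 3.141, -0.0]
ft_force: [-2.4, -0.6, 4.3]
finger_gap: 0.22
```

It is on the floor (4 N). I release and rise.

>>> {"name": "jog_arm", "arguments": {
  "rows": [
    [0.021,[0,0,0],[0,0,0]],
    [0.024,[0,0,0],[0,0,0]],
    [0.03,[0,0,0],[0,0,0]],
    [0.04,[0,0,0],[0,0,0]],
    [0.045,[0,0,0],[0,0,0]],
    [0.045,[0,0,0],[0,0,0]]
  ]
}}

```text
clock: 23.6
eef_pos: [0.5481, 0.1592, 0.0262]
eef_rot: [-0.041, -3.141, 0.0]
ft_force: [0.3, -0.1, -0.1]
finger_gap: 0.494
```

>>> {"name": "jog_arm", "arguments": {
  "rows": [
    [0.045,[0,0,-0.005],[0,0,0]],
    [0.045,[0,0,-0.015],[0,0,0]],
    [0.045,[0,0,-0.025],[0,0,0]],
    [0.045,[0,0,-0.035],[0,0,0]],
    [0.045,[0,0,-0.04],[0,0,0]],
    [0.045,[0,0,-0.04],[0,0,0]],
    [0.045,[0,0,-0.04],[0,0,0]],
    [0.045,[0,0,-0.03],[0,0,0]]
  ]
}}

```text
clock: 24.4
eef_pos: [0.5485, 0.1593, 0.26]
eef_rot: [0.041, 3.138, 0.003]
ft_force: [0.1, 0.9, 0.3]
finger_gap: 0.516
```

>>> {"name": "jog_arm", "arguments": {
  "rows": [
    [0.045,[0,-0.02,0],[0,0,0]],
    [0.045,[0,-0.03,0],[0,0,0]],
    [0.045,[0,-0.03,0],[0,0,0]],
    [0.045,[0,-0.03,0],[0,0,0]],
    [0.045,[0,-0.03,0],[0,0,0]],
    [0.045,[0,-0.02,0],[0,0,0]],
    [0.045,[0,0,0],[0,0,0]],
    [0.045,[0,0,0],[0,0,0]]
  ]
}}

```text
clock: 25.2
eef_pos: [0.5438, -0.0009, 0.2567]
eef_rot: [0.043, 3.141, 0.001]
ft_force: [-0.3, -0.5, -0.4]
finger_gap: 0.517
```

```bash
python3 go.py; python3 - <<'E'
from h import *
from cell import optics
for n in('side','scene'): cv2.imwrite(f'pics/f_{n}.png',optics.get_image(n))
E
```

```text
25.2 [ 0.5438 -0.0009  0.2567] xang 178.44 tilt [0.03 0.02] gap 45.0 [-0.3 -0.5 -0.4] [ 0.3   0.22 -0.14 -0.   -1.21 -0.32]
turn deg [ 0.02  0.03 -0.11]
```

View pics/f_side.png

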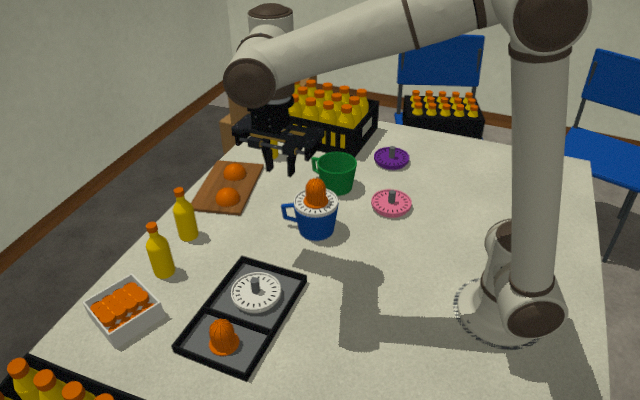

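View pics/f_scene.png

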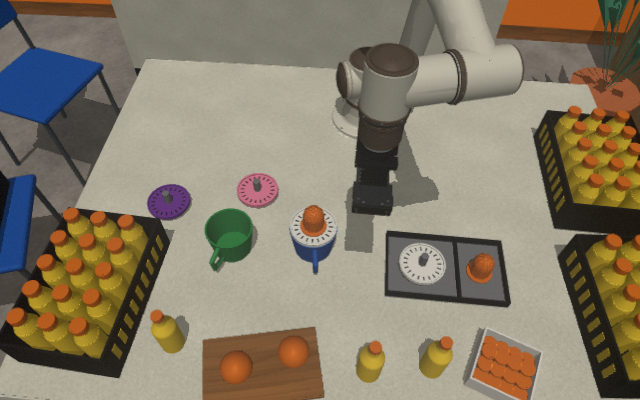

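The strainer is upright in the large bay (scene (423,264)) and the reamer upright in the small bay (481,267). The green jug stands unmoved at (229,235), the blue juicer is untouched, and the arm is clear. I hand it in.

```bash
python3 -c "
from cell import job
print(job.close_job())"
```

```text
the job is handed in; nothing more can be done
None
```

The juicer on the green jug is apart: the orange reamer went into the tray's small bay first, then the white strainer into the large bay. I handed the job in at about 25 s of the 72 s allowed.

- **Placing:** each part was lowered in sub-millimetre steps until the wrist force showed contact, about 2 N for the reamer and 4 N for the strainer, before I let go.
- **Last pictures:** both parts stand upright and centred in their bays. The green jug is still where it was, and the blue juicer and the pink and purple strainers look untouched. The arm was clear of everything, holding nothing.
- **Disagreements:** the position estimates of the juicer differed by about 2–4 mm between cameras, so I checked the centring in the wrist picture before each grasp. The arm also lagged a few millimetres after fast rows, so I let it settle before the fine moves. No check failed; the job reports no verdict.

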